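Load the mill's grinding cups and shut the cover

ROBOT

A 6-joint arm with a two-finger parallel gripper is mounted at the origin on the work surface. World frame = base frame: x ahead of the robot, y to its left, z up, the work surface at z = 0. Lengths are in mm, angles in degrees, forces in N, time in s.
With the tool pointing down it reaches from about 250 to 725 mm from the base axis. Payload 9.7 kg.
Tool frame: the origin (TCP) lies midway between the tips of the shut fingers; the grasp point (between the pads) lies 19 mm behind it; z points along the fingers, y is the line along which they close (so a half turn about z gives the same grasp; the last joint's range is limited). The gripper opens to 85 mm and grips with 20 to 120 N. Pads are 22 mm wide; open, the fingers measure 114 mm over their backs; the gripper's body (76 mm by 85 mm) begins 54 mm behind the grasp point. The pads swing forward as they close: fully open they stand 13 mm farther back than shut.
Start: joints at [75, 4.979, 10.078, 95.1, 0, 90], TCP at [142.348, 531.257, 208.784] pointing down, gripper open.
Joint ranges: [-179.16, 179.16], [-48.56, 103.87], [-65.8, 70.77], [-126.05, 130.52], [-82.76, 87.17], [-180, 180]. Speed limits (degrees/s): [127.2, 127.2, 147.25, 180, 180, 180].

INTERFACE

Orientations are given as a 3x3 rotation matrix whose columns are the frame's x, y, z axes.
In Python, from bench import manip, optics gives the robot as it stands.
- The arm moves only by the tool move_arm, never from a script. Its argument "motion" is a list of rows, each a list of 5 numbers: the finger opening in cm, from 0 to 8.54, then the shift along the tool's x, y, z in cm, then the turn about the tool's z in degrees. In form: [[claw, dx, dy, dz, spin], ...]. A call has 1 to 12 rows; each row shifts and turns the commanded pose from where the row before left it, along the tool's axes as they then stand; what a row does not reach is not made up. A row lasts 1/8 s, in which the tool goes at most 62.5 mm and 10.7 degrees, less where a joint would pass 70% of its speed; a pose out of reach is approached as far as the arm can. A call is refused whole if a number of a shift passes 6.25 or a number of a turn 10.7, either way. A call with a gripper value outside its range is refused whole. The fingers move at their own pace and stop on an object; "grip_force" is the grip in N (left out, the last holds). Time passes only in rows, so rows that do not move let the fingers close. It gives the time, the measured TCP pose, the force, the opening and the grip force at its end, in the units of the state.
- manip.get_obs(): the state, without advancing time (a new reading comes with each control period).
- optics.capture(name): name is "side" or "top" or "wrist"; returns a dict with "img" (480x640x3 uint8, red, green, blue), "K" (3x3 intrinsics, pixels), "world_to_cam" (4x4, takes a point from world to camera coordinates). Camera axes: x right, y down, z forward; pixel columns grow to the right and rows downward; lengths in mm; the calibration is good to about 2 mm. A picture is of the moment at which its call begins. There is no depth.
- manip.job_done(): hands the job in; it is judged then, once.
The state is a dict: "time": time; "q": joint angles; "joint_vel": joint speeds; "effort": joint torques, N m; "eef_pos": TCP position; "ee_rot": TCP orientation; "contact_force": force on the tool from outside, world axes, zero at the start; "ft_torque": the same for the moment, N m; "finger_gap": finger opening in mm; "gripper_force": force on a finger pad.
Only numpy, scipy, OpenCV 4.12 (cv2) and the standard library are available. Lean on these libraries where they do the work, as an engineer would, in place of code of your own. Each camera call takes 0.05 s, during which the arm holds its last target. There are 200 camera calls.

TASK

Make the mixing mill's cup carrier ready: take the three large steel balls from the black tray one at a time and drop one into each of the three empty cups in the carrier, letting each ball go only when it is just above its cup's mouth. When every cup of the carrier has its ball, slide the carrier's cover over the cups until it is fully shut. Leave the ball that is already loaded, the small balls and everything else on the bench where they are.

Things in the scene. Friction and masses are not known exactly. Their poses are not given: they have to be found in the camera images.
- tray: black plate 140 x 200 x 12 mm (x, y, z), fixed on the bench, with six round wells 29 mm wide and 5 mm deep (floor 7 mm above the bench) in two rows of three: well centres at x = -30 and +30 mm, y = -60, 0 and +60 mm in its frame. Origin: centre of its underside; z up. Each well holds one ball, large or small in any order
- ball_a: large bare steel ball, 25 mm in diameter, 64 g, in a well of the tray (one of three). Origin: its centre; its axes mean nothing
- ball_b: large bare steel ball, 25 mm in diameter, 64 g, in a well of the tray (one of three). Origin: its centre; its axes mean nothing
- ball_c: large bare steel ball, 25 mm in diameter, 64 g, in a well of the tray (one of three). Origin: its centre; its axes mean nothing
- small_a: small bare steel ball, 16 mm in diameter, in a well of the tray (one of three); not to be used. Origin: its centre
- small_b: small bare steel ball, 16 mm in diameter, in a well of the tray (one of three); not to be used. Origin: its centre
- small_c: small bare steel ball, 16 mm in diameter, in a well of the tray (one of three); not to be used. Origin: its centre
- carrier: mill cup carrier, fixed on the bench: aluminium base 132 mm along x, y from -65 to +197 mm, 12 mm thick. Four round cups stand on it in a square (centres x = +-25, y = +-25 mm) between guide rails at x = +-55 mm, 42 mm high, on which a flat cover slides along y. Origin: on the bench under the centre of the four cups; z up
- cup_a: empty dark steel grinding cup fixed in the carrier (one of three): 45 mm outside, bore 35 mm wide, 38 mm high, inner floor 6 mm above its underside, rim 50 mm above the bench. Origin: centre of its underside, 12 mm above the bench
- cup_b: empty dark steel grinding cup fixed in the carrier (one of three): 45 mm outside, bore 35 mm wide, 38 mm high, inner floor 6 mm above its underside, rim 50 mm above the bench. Origin: centre of its underside, 12 mm above the bench
- cup_c: empty dark steel grinding cup fixed in the carrier (one of three): 45 mm outside, bore 35 mm wide, 38 mm high, inner floor 6 mm above its underside, rim 50 mm above the bench. Origin: centre of its underside, 12 mm above the bench
- cup_d: the fourth cup of the carrier, like the others, but it already holds its large ball. Origin: centre of its underside
- loaded_ball: large steel ball, 25 mm, already lying in the fourth cup. Origin: its centre
- cover (a joint): slide of the cover along the carrier's y, in m: 0 = fully shut over the four cups (at the stop), 0.135 = fully open; starts above 0.115, clear of the cups. Aluminium plate 132 x 116 mm (x, y), 4 mm thick, top 55.5 mm above the bench; stays where it is left, takes about 2 N to move
- cover_knob (a point): centre of the top face of the cover's black round knob, which stands in the middle of the cover: 24 mm in diameter, 24 mm tall, its top 84.5 mm above the bench. Moves with the cover; axes as the carrier's
- spare_cup: loose spare grinding cup, same as those in the carrier (45 mm across, 38 mm high), standing empty on the bench by itself: not part of the job. Origin: centre of its underside
- beaker: white plastic beaker, 80 mm across, 85 mm high. Origin: centre of its underside
- dropper_bottle: little blue bottle with a white cap, 28 mm across, 60 mm high. Origin: centre of its underside
- pen: black pen, 10 mm thick, 140 mm long, lying on the bench. Origin: on the bench under its middle

How it is judged (in metres and radians):
On the way:
1. each of the four carrier cups holds one large ball while the cover is still open (slide above 0.10) (((horizontal distance between ball_a and cup_a below 0.008 m and z of ball_a in the frame of cup_a below 0.024 m) or (horizontal distance between ball_b and cup_a below 0.008 m and z of ball_b in the frame of cup_a below 0.024 m) or (horizontal distance between ball_c and cup_a below 0.008 m and z of ball_c in the frame of cup_a below 0.024 m)) and ((horizontal distance between ball_a and cup_b below 0.008 m and z of ball_a in the frame of cup_b below 0.024 m) or (horizontal distance between ball_b and cup_b below 0.008 m and z of ball_b in the frame of cup_b below 0.024 m) or (horizontal distance between ball_c and cup_b below 0.008 m and z of ball_c in the frame of cup_b below 0.024 m)) and ((horizontal distance between ball_a and cup_c below 0.008 m and z of ball_a in the frame of cup_c below 0.024 m) or (horizontal distance between ball_b and cup_c below 0.008 m and z of ball_b in the frame of cup_c below 0.024 m) or (horizontal distance between ball_c and cup_c below 0.008 m and z of ball_c in the frame of cup_c below 0.024 m)) and horizontal distance between loaded_ball and cup_d below 0.008 m and z of loaded_ball in the frame of cup_d below 0.024 m and value of joint cover above 0.1 m), for 0.2 s.
At the end, for the whole second after the job is handed in: each of the three empty cups holds a large ball on its floor (centre within 8 mm of the cup axis, under 24 mm above the cup underside), the fourth cup still holds its own, all at rest (below 0.03 m/s), and the cover is within 5 mm of fully shut (((horizontal distance between ball_a and cup_a below 0.008 m and z of ball_a in the frame of cup_a below 0.024 m) or (horizontal distance between ball_b and cup_a below 0.008 m and z of ball_b in the frame of cup_a below 0.024 m) or (horizontal distance between ball_c and cup_a below 0.008 m and z of ball_c in the frame of cup_a below 0.024 m)) and ((horizontal distance between ball_a and cup_b below 0.008 m and z of ball_a in the frame of cup_b below 0.024 m) or (horizontal distance between ball_b and cup_b below 0.008 m and z of ball_b in the frame of cup_b below 0.024 m) or (horizontal distance between ball_c and cup_b below 0.008 m and z of ball_c in the frame of cup_b below 0.024 m)) and ((horizontal distance between ball_a and cup_c below 0.008 m and z of ball_a in the frame of cup_c below 0.024 m) or (horizontal distance between ball_b and cup_c below 0.008 m and z of ball_b in the frame of cup_c below 0.024 m) or (horizontal distance between ball_c and cup_c below 0.008 m and z of ball_c in the frame of cup_c below 0.024 m)) and horizontal distance between loaded_ball and cup_d below 0.008 m and z of loaded_ball in the frame of cup_d below 0.024 m and value of joint cover below 0.005 m and linear speed of each of ball_a, ball_b, ball_c, loaded_ball below 0.03 m/s); the robot touches nothing.
It fails at once if a large ball was let go high in the air (its centre more than 95 mm above the bench) ((height (world z) of ball_a above 0.095 m and contact force between ball_a and anything else below 0.02 N) or (height (world z) of ball_b above 0.095 m and contact force between ball_b and anything else below 0.02 N) or (height (world z) of ball_c above 0.095 m and contact force between ball_c and anything else below 0.02 N)).
It fails at once if a small ball was taken from its well (moved by more than 30 mm) (distance of any of small_a, small_b, small_c from where it was at the start of the episode above 0.03 m).
It fails at once if the ball already loaded was taken out of its cup (distance of loaded_ball from where it was at the start of the episode above 0.025 m).
It fails at once if a bystander was moved by more than 30 mm (distance of any of spare_cup, beaker, dropper_bottle, pen from where it was at the start of the episode above 0.03 m).
It also fails if it takes over 72 s, if anything falls off the work surface, if the arm or the gripper's body presses on something with over 40 N, if the wrist force passes 120 N, or if a joint passes its speed limit or range.

## Working session

There is one attempt and no reset: what is moved stays moved. The work goes in short steps, Python scripts to look and compute and a tool call to move; the robot and the scene stay as the last step left them, time stands still between calls to the robot, and variables do not carry over. Pictures are saved under pics/ and viewed, at most 13 in all, crops included, and the job is handed in when it is done.

Besides the shell and the picture viewer there is one more tool, called after "Emit:" in YAML: its name, and indented under it one key for each argument. move_arm: Moves the arm, as the interface text tells. Its arguments: {"type":"object","properties":{"motion":{"type":"array","items":{"type":"array","items":{"type":"number"}}},"grip_force":{"type":"number"}},"required":["motion"]}

```bash
mkdir -p pics
cat > h.py <<'E'
import numpy as np, cv2
from bench import manip, optics
def snap(n,f):
    c=optics.capture(n); cv2.imwrite(f'pics/{f}.png',c['img'][:,:,::-1]); np.savez(f'pics/{f}.npz',**c); return c
def ray(c,u,v,z):
    K=c['K'];T=c['world_to_cam'];R=T[:3,:3];o=-R.T@T[:3,3]
    d=R.T@np.linalg.solve(K,[u,v,1.]); return o+d*(z-o[2])/d[2]
def proj(c,p):
    T=c['world_to_cam'];q=c['K']@(T[:3,:3]@np.array(p,float)+T[:3,3]);return q[:2]/q[2]
E
python3 - <<'E'
from h import *
for n in('top','side'):
    c=snap(n,n+'0'); T=c['world_to_cam']; print(n,(-T[:3,:3].T@T[:3,3]).round(),c['K'][0,0])
print(manip.get_obs())
E
```

```text
top [ 389.  -41. 1178.] 483.5425621545191
side [ -61. -772.  817.] 473.256849251926
{'time': 0.1, 'q': array([ 7.50005556e+01,  5.00790271e+00,  1.00398171e+01,  9.50990634e+01,
       -2.04249992e-03,  8.99996810e+01]), 'joint_vel': array([-0.05230645, -0.09159616,  0.13100072, -0.02495744,  0.04429705,
        0.03489919]), 'effort': array([ 9.45987485e-04, -5.21564198e+01,  4.65653193e+01,  1.60025113e-02,
        1.12686607e-05, -1.42822790e-05]), 'eef_pos': array([142.29807832, 531.0419046 , 208.16178943]), 'ee_rot': array([[-9.65929788e-01,  2.58804121e-01, -2.68883942e-04],
       [ 2.58804259e-01,  9.65929114e-01, -1.14126709e-03],
       [-3.56417983e-05, -1.17197219e-03, -9.99999313e-01]]), 'contact_force': array([ 0.3297432 ,  0.42214817, -0.37225358]), 'ft_torque': array([ 0.04312002,  0.00278162, -0.01278573]), 'gripper_force': 0.0, 'finger_gap': 85.41785700462418}
```

View pics/top0.png

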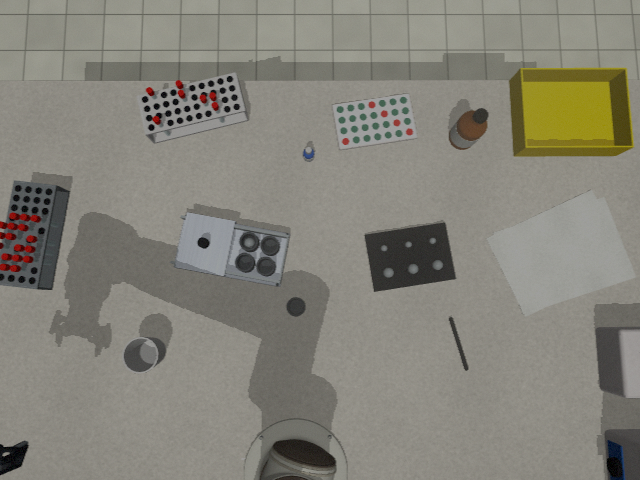

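View pics/side0.png

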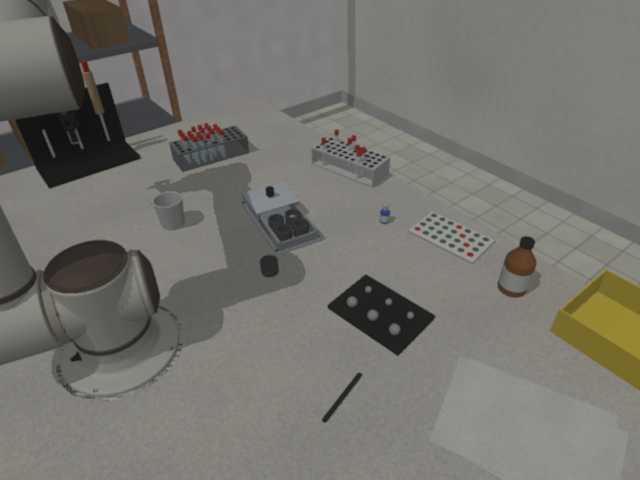

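The top view shows the large balls at about (389,272), (413,269) and (438,265), with the small ones in the row above. The cups are around (249,242), (270,242), (245,262) and (266,266), and the knob is at (203,242). Next I'll measure these and enlarge the carrier.

Run:
```python
from h import *
c=dict(np.load('pics/top0.npz')); im=c['img']; g=cv2.cvtColor(im,cv2.COLOR_RGB2GRAY)
# tray
m=((g<75)).astype(np.uint8); m[:, :350]=0; m[:,470:]=0; m[:215]=0; m[300:]=0
cs,_=cv2.findContours(m,cv2.RETR_EXTERNAL,cv2.CHAIN_APPROX_NONE); k=max(cs,key=cv2.contourArea)
P=np.array([ray(c,*p[0],12)[:2] for p in k],np.float32); r=cv2.minAreaRect(P); print('tray',r)
inner=np.zeros_like(m); cv2.drawContours(inner,[k],-1,1,-1); inner=cv2.erode(inner,np.ones((9,9)))
b=((g>85)&(inner>0)).astype(np.uint8)
n,l,s,ce=cv2.connectedComponentsWithStats(b)
for i in range(1,n):
    if s[i,4]>8: print('ball',ce[i].round(1),s[i,4],ray(c,*ce[i],17).round(1))
# carrier
z=cv2.resize(im[200:295,165:300],None,fx=5.9,fy=5.9,interpolation=cv2.INTER_CUBIC)
cv2.imwrite('pics/car.png',z[:,:,::-1])
k=((g<60)).astype(np.uint8); k[:, :185]=0;k[:,220:]=0;k[:225]=0;k[260:]=0
n,l,s,ce=cv2.connectedComponentsWithStats(k)
for i in range(1,n): print('knob',ce[i],s[i],ray(c,*ce[i],80))
```

```text
tray ((497.5636901855469, -276.3221740722656), (139.20773315429688, 200.07449340820312), 8.391894340515137)
ball [432.5 240.2] 28 [ 535.7 -332.7   17. ]
ball [408.4 244.1] 27 [ 526.7 -273.8   17. ]
ball [383.7 247.9] 25 [ 517.8 -213.7   17. ]
ball [437.8 264.9] 67 [ 475.7 -343.3   17. ]
ball [413.  268.4] 65 [ 467.6 -283.1   17. ]
ball [388.4 272.4] 68 [ 458.5 -223.4   17. ]
knob [202.96666667 242.42222222] [198 238  11  10  90] [526.1613419  208.38969235  80.        ]
```

View pics/car.png

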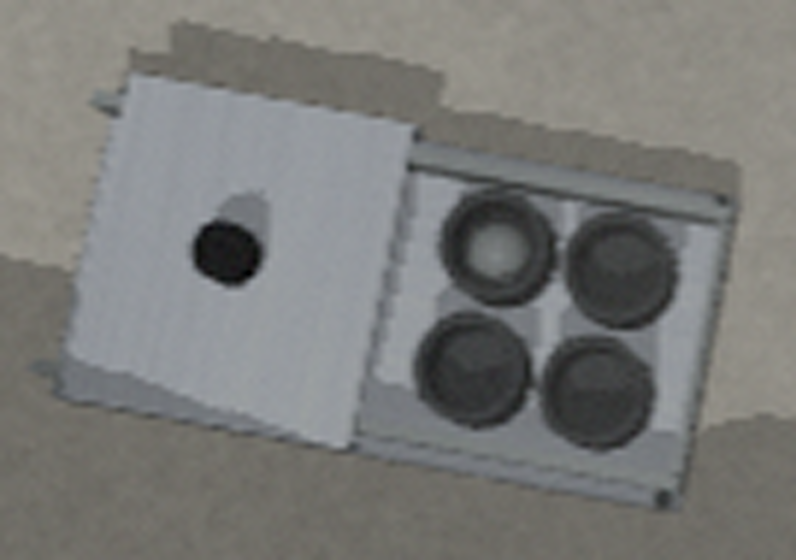

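In the carrier crop the upper-left cup at (498,247) holds the loaded ball. The others, at (622,270), (473,370) and (598,392), are empty. Next I'll turn the tool to the carrier heading and move above it for a wrist view.

Run:
```python
from h import *
c=dict(np.load('pics/top0.npz'))
P=[]
for u,v in [(498,247),(622,270),(473,370),(598,392)]:
    p=ray(c,165+(u+.5)/5.9-.5,200+(v+.5)/5.9-.5,48)[:2]; P.append(p); print(p.round(1))
P=np.array(P); print(P.mean(0)); yv=(P[0]-P[1]+P[2]-P[3])/2; xv=(P[0]-P[2]+P[1]-P[3])/2
print(yv,np.hypot(*yv),np.degrees(np.arctan2(-yv[0],yv[1])),xv,np.hypot(*xv),np.degrees(np.arctan2(xv[1],xv[0])))
```

```text
[531.8 107.8]
[522.2  58.4]
[482.7 117.2]
[473.6  67.7]
[502.5555794   87.75522175]
[ 9.32792975 49.46674979] 50.338549916692514 -10.678851086373491 [48.83494901 -9.35025407] 49.72202223953387 -10.839038847350038
```

Emit:
move_arm:
  motion:
    - [8.5,0,0,0,10.7]
    - [8.5,0,0,0,10.7]
    - [8.5,0,0,0,10.7]
    - [8.5,0,0,0,10.7]
    - [8.5,0,0,0,10.7]
    - [8.5,0,0,0,10.7]
    - [8.5,0,0,0,10.7]
    - [8.5,0,0,0,10.6]
    - [8.5,0,0,0,0]

```text
time: 1.23
eef_pos: [142.3, 531.1, 208.4]
ee_rot: [[0.181, 0.983, -0.0], [0.983, -0.181, -0.001], [-0.001, -0.0, -1.0]]
contact_force: [-0.2, -0.4, -1.0]
finger_gap: 84.8
gripper_force: 0.0
```

Emit:
move_arm:
  motion:
    - [8.5,-3.7,4.34,0,0]
    - [8.5,-3.7,4.34,0,0]
    - [8.5,-3.7,4.34,0,0]
    - [8.5,-3.7,4.34,0,0]
    - [8.5,-3.7,4.34,0,0]
    - [8.5,-3.7,4.34,0,0]
    - [8.5,-3.7,4.34,0,0]
    - [8.5,-3.7,4.34,0,0]
    - [8.5,-3.7,4.34,0,0]
    - [8.5,-3.7,4.34,0,0]
    - [8.5,0,0,0,0]
    - [8.5,0,0,0,0]

```text
time: 2.72
eef_pos: [501.4, 88.4, 208.5]
ee_rot: [[0.18, 0.984, -0.001], [0.984, -0.18, 0.0], [-0.0, -0.001, -1.0]]
contact_force: [0.0, 0.1, 0.6]
finger_gap: 84.7
gripper_force: 0.0
```

Run:
```python
from h import *
c=snap('wrist','w1'); T=c['world_to_cam']; print((-T[:3,:3].T@T[:3,3]).round(),c['K'][0,0]); o=manip.get_obs(); print(o['eef_pos'],o['q'].round(1))
im=c['img'].copy()
cen=np.array([502.5,87.8]);a=np.radians(-10.75);X=np.array([np.cos(a),np.sin(a)]);Y=np.array([-X[1],X[0]])
for i in(-25,25):
  for j in(-25,25):
    p=cen+i*X+j*Y
    for r in(17.5,22.5):
      pts=[proj(c,[p[0]+r*np.cos(t),p[1]+r*np.sin(t),50]) for t in np.linspace(0,6.28,60)]
      cv2.polylines(im,[np.int32(pts)],True,(255,0,0) if r>20 else (0,255,0),1)
cv2.imwrite('pics/w1o.png',im[:,:,::-1])
```

```text
[516. 168. 373.] 380.18720920637367
[501.20665964  88.89179727 208.77207366] [ 10.1  -0.6   4.3  94.9   0.  110.4]
```

View pics/w1o.png

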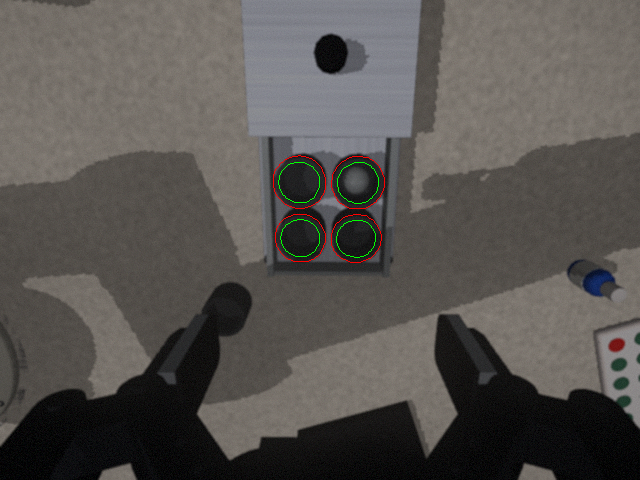

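The predicted cup rims sit on the real ones near (300,182), (357,183), (300,237) and (356,238). The carrier pose is confirmed to about 1 mm, with the loaded ball in the upper-right cup of this view. Next I'll move over the first ball.

Emit:
move_arm:
  motion:
    - [6,-5.24,0.24,0,0]
    - [6,-5.24,0.24,0,0]
    - [5,-5.24,0.24,0,0]
    - [5,-5.24,0.24,0,0]
    - [4.5,-5.24,0.24,0,0]
    - [4.5,-5.24,0.24,0,0]
    - [4.5,0,0,0,0]
    - [4.5,0,0,0,0]
    - [4.5,0,0,0,0]

```text
time: 3.9
eef_pos: [458.9, -221.9, 209.1]
ee_rot: [[0.18, 0.984, 0.0], [0.984, -0.18, -0.0], [0.0, 0.0, -1.0]]
contact_force: [-0.1, -0.0, -0.3]
finger_gap: 44.9
gripper_force: 0.0
```

Run:
```python
from h import *
c=snap('wrist','w2'); o=manip.get_obs(); print(o['eef_pos'],o['q'].round(1)); print(o['ee_rot'].round(3))
im=c['img'].copy()
for p in [(535.7,-332.7),(526.7,-273.8),(517.8,-213.7),(475.7,-343.3),(467.6,-283.1),(458.5,-223.4)]:
    R=12.5 if p[0]<500 else 8
    q=proj(c,[*p,7+R]); print(q.round(0)); T=c['world_to_cam']; d=(T[:3,:3]@[*p,7+R]+T[:3,3])[2]
    cv2.circle(im,tuple(np.int32(q.round())),int(round(R*380/d)),(255,0,0),1)
cv2.imwrite('pics/w2o.png',im[:,:,::-1])
```

```text
[ 458.88797827 -222.00959673  209.03881592] [-25.8  -0.6   4.4  94.9   0.   74.5]
[[ 0.18   0.984  0.   ]
 [ 0.984 -0.18  -0.   ]
 [-0.     0.    -1.   ]]
[418. 292.]
[403. 241.]
[387. 183.]
[363. 312.]
[346. 261.]
[327. 205.]
```

View pics/w2o.png

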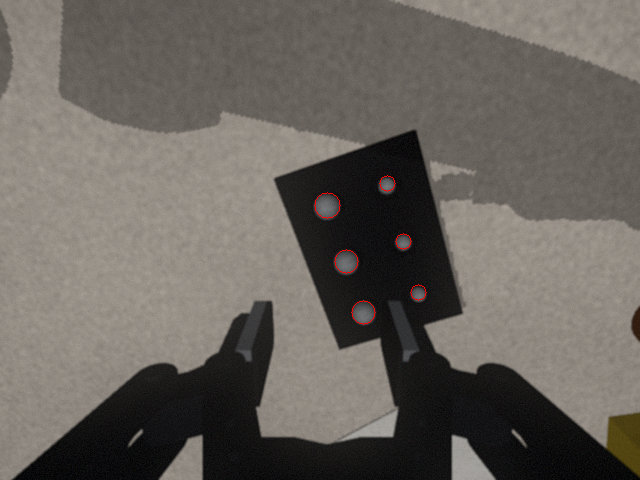

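The circles lie on all six balls; the first large ball is at (327,205). I'll lower onto it.

Emit:
move_arm:
  motion:
    - [4.5,-0.14,0,4,0]
    - [4.5,0,0,5,0]
    - [4.5,0,0,5,0]
    - [4.5,0,0,3,0]
    - [4.5,0,0,1.5,0]
    - [4.5,0,0,1,0]
    - [4.5,0,0,0,0]
    - [4.5,0,0,0,0]

```text
time: 4.95
eef_pos: [458.9, -225.0, 14.9]
ee_rot: [[0.182, 0.983, 0.001], [0.983, -0.182, -0.001], [-0.0, 0.002, -1.0]]
contact_force: [0.5, 1.9, 0.4]
finger_gap: 44.8
gripper_force: 0.0
```

Emit:
move_arm:
  grip_force: 35
  motion:
    - [2,0,0,0,0]
    - [2,0,0,0,0]
    - [2,0,0,0,0]
    - [2,0,0,0,0]
    - [2,0,0,0,0]
    - [2,0,0,0,0]

```text
time: 5.7
eef_pos: [458.3, -224.8, 13.8]
ee_rot: [[0.182, 0.983, -0.0], [0.983, -0.182, -0.0], [-0.0, -0.0, -1.0]]
contact_force: [-0.2, -0.1, 0.4]
finger_gap: 20.2
gripper_force: 0.0
```

Run:
```python
from h import *
c=snap('wrist','w3'); o=manip.get_obs(); print(o['eef_pos'],o['finger_gap'],o['gripper_force'])
d=snap('side','s3')['img'][250:370,310:450]
d=cv2.resize(d,(560,480)); w=c['img'][100:400,120:520]; w=cv2.resize(w,None,fx=1.6,fy=1.6)[:480,:]
w=cv2.resize(c['img'][100:400,150:500],(400,343)); 
out=np.zeros((480,800,3),np.uint8); out[:343,:400]=w; out[:343,400:]=cv2.resize(d,(400,343))
cv2.imwrite('pics/w3o.png',out[:343,:,::-1])
```

```text
[ 458.23797563 -224.77372049   13.75639994] 19.923241560125284 0.0
```

View pics/w3o.png

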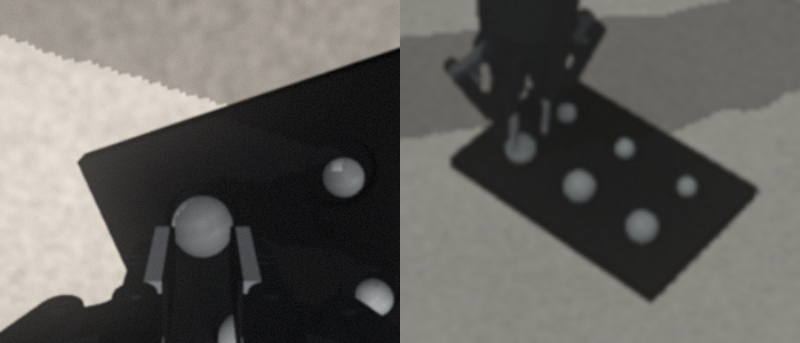

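Run:
```python
from h import *
c=dict(np.load('pics/w3.npz')); T=c['world_to_cam']; print((-T[:3,:3].T@T[:3,3]).round(1)); print(T[:3,:3].round(2))
X=np.array([.182,.983]);Y=np.array([.983,-.182]);t=np.array([458.3,-224.8])
for h in (10,14,19,24,29,34,44,54):
  for e in (11,):
    for g in(20,25):
      print(h,g,[proj(c,[*(t+e*X+s*g/2*Y),h]).round(0) for s in(-1,1)])
print('ball',proj(c,[458.5,-223.4,19.5]))
g=cv2.cvtColor(c['img'],cv2.COLOR_RGB2GRAY)
m=(g>75).astype(np.uint8); m[:,:298]=0;m[:,357:]=0;m[:260]=0;m[330:]=0
n,l,s,ce=cv2.connectedComponentsWithStats(m)
for i in range(1,n):
  if s[i,4]>50: print(s[i],ce[i])
```

```text
[ 472.5 -145.2  178.4]
[[ 0.98 -0.18  0.  ]
 [-0.17 -0.93  0.32]
 [-0.06 -0.31 -0.95]]
10 20 [array([307., 268.]), array([348., 268.])]
10 25 [array([301., 268.]), array([354., 268.])]
14 20 [array([306., 271.]), array([349., 271.])]
14 25 [array([301., 271.]), array([354., 271.])]
19 20 [array([306., 275.]), array([350., 275.])]
19 25 [array([300., 275.]), array([355., 275.])]
24 20 [array([305., 280.]), array([350., 280.])]
24 25 [array([299., 280.]), array([356., 280.])]
29 20 [array([304., 285.]), array([351., 285.])]
29 25 [array([299., 285.]), array([357., 285.])]
34 20 [array([304., 290.]), array([352., 290.])]
34 25 [array([298., 290.]), array([358., 290.])]
44 20 [array([302., 301.]), array([353., 301.])]
44 25 [array([296., 301.]), array([360., 301.])]
54 20 [array([301., 313.]), array([355., 313.])]
54 25 [array([294., 313.]), array([362., 313.])]
ball [327.47623668 294.69548838]
[ 300  273   53   52 2075] [326.63710843 297.92819277]
```

The crop shows the ball still in its well, with the fingertips near its top, so the pads closed above its widest part. The partly open tips stand farther back than I assumed. I'll reopen and feel downward.

Emit:
move_arm:
  motion:
    - [4,0,0,0,0]
    - [4,0,0,0,0]
    - [4,0,0,0,0]
    - [4,0,0,0.3,0]
    - [4,0,0,0.2,0]
    - [4,0,0,0,0]

```text
time: 6.55
eef_pos: [458.1, -224.7, 8.5]
ee_rot: [[0.182, 0.983, -0.0], [0.983, -0.182, 0.0], [0.0, -0.0, -1.0]]
contact_force: [-0.4, -0.2, 0.2]
finger_gap: 39.8
gripper_force: 0.0
```

Emit:
move_arm:
  motion:
    - [2,0,0,0,0]
    - [2,0,0,0,0]
    - [2,0,0,0,0]
    - [2,0,0,0,0]
    - [2,0,0,0,0]

```text
time: 7.18
eef_pos: [458.3, -224.8, 8.8]
ee_rot: [[0.182, 0.983, 0.0], [0.983, -0.182, 0.0], [0.0, 0.0, -1.0]]
contact_force: [-0.1, 0.3, 0.7]
finger_gap: 19.9
gripper_force: 0.0
```

Emit:
move_arm:
  motion:
    - [3.6,0,0,0,0]
    - [3.6,0,0,0,0]
    - [3.6,0,0,0.2,0]
    - [3.6,0,0,0.2,0]
    - [3.6,0,0,0,0]

```text
time: 7.8
eef_pos: [458.1, -224.7, 4.5]
ee_rot: [[0.182, 0.983, -0.0], [0.983, -0.182, 0.0], [0.0, -0.0, -1.0]]
contact_force: [0.4, -0.9, 0.7]
finger_gap: 35.9
gripper_force: 0.0
```

Emit:
move_arm:
  motion:
    - [2,0,0,0,0]
    - [2,0,0,0,0]
    - [2,0,0,0,0]
    - [2,0,0,0,0]

```text
time: 8.3
eef_pos: [458.3, -224.8, 4.8]
ee_rot: [[0.182, 0.983, 0.0], [0.983, -0.182, -0.0], [-0.0, 0.0, -1.0]]
contact_force: [-0.8, -1.3, -0.1]
finger_gap: 20.0
gripper_force: 0.0
```

Run:
```python
from h import *
c=snap('wrist','w4'); o=manip.get_obs(); print(o['eef_pos'],o['finger_gap'],o['gripper_force'],o['contact_force'])
d=snap('side','s4')['img'][250:330,310:410]
out=np.zeros((450,800,3),np.uint8); out[:,:400]=cv2.resize(c['img'][220:400,250:410],(400,450)); out[:320,400:]=cv2.resize(d,(400,320),interpolation=cv2.INTER_CUBIC)
cv2.imwrite('pics/w4o.png',out[:,:,::-1])
```

```text
[ 458.2740197  -224.78150107    4.80093483] 20.14676081658025 0.0 [0.01417482 0.12096486 0.47414562]
```

View pics/w4o.png

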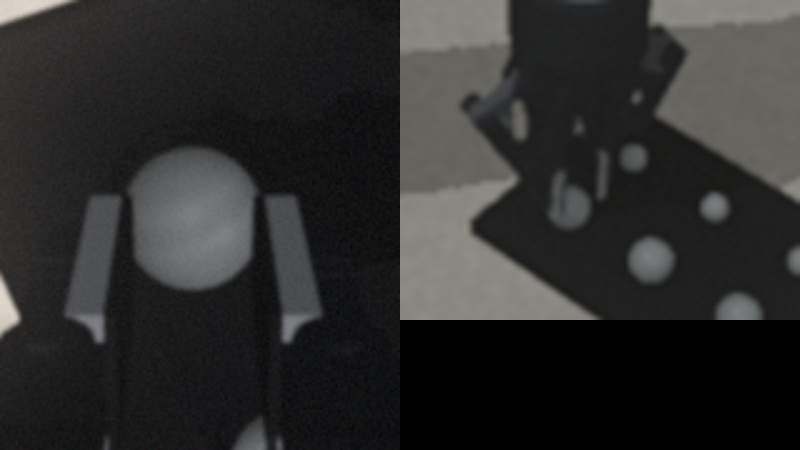

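Run:
```python
from h import *
s=dict(np.load('pics/s4.npz')); w=dict(np.load('pics/w4.npz'))
X=np.array([.182,.983,0]);Y=np.array([.983,-.182,0]);t=np.array([458.3,-224.8,0])
def plane(c,u,v,e):
    a,b=ray(c,u,v,0),ray(c,u,v,60); f=lambda p:(p-t)@X
    k=(e-f(a))/(f(b)-f(a)); p=a+k*(b-a); return round((p-t)@Y,1),round(p[2],1)
for e in(-11,-8,-4,0): print('side',e,[plane(s,*q,e) for q in((349.3,303.3),(360.5,299.5))])
for e in(11,8,4,0): print('wrist',e,[plane(w,*q,e) for q in((298,298),(303,298),(351,298),(356,298))])
print('ball side',proj(s,[458.5,-223.4,19.5]),'wrist',proj(w,[458.5,-223.4,19.5]))
for n,c,b in(('w',w,(295,270,360,345)),('s',s,(340,280,365,320))):
    g=cv2.cvtColor(c['img'],cv2.COLOR_RGB2GRAY); print(n); 
    if n=='s': print(g[290:312,340:366])
```

```text
side -11 [(np.float64(-12.3), np.float64(32.0)), (np.float64(17.5), np.float64(29.4))]
side -8 [(np.float64(-10.4), np.float64(28.2)), (np.float64(19.5), np.float64(25.6))]
side -4 [(np.float64(-7.8), np.float64(23.2)), (np.float64(22.3), np.float64(20.5))]
side 0 [(np.float64(-5.3), np.float64(18.1)), (np.float64(25.0), np.float64(15.4))]
wrist 11 [(np.float64(-11.9), np.float64(32.7)), (np.float64(-9.9), np.float64(32.7)), (np.float64(9.3), np.float64(32.7)), (np.float64(11.3), np.float64(32.7))]
wrist 8 [(np.float64(-12.3), np.float64(26.8)), (np.float64(-10.3), np.float64(26.8)), (np.float64(9.7), np.float64(26.8)), (np.float64(11.8), np.float64(26.8))]
wrist 4 [(np.float64(-13.0), np.float64(19.0)), (np.float64(-10.8), np.float64(19.0)), (np.float64(10.3), np.float64(19.0)), (np.float64(12.5), np.float64(19.0))]
wrist 0 [(np.float64(-13.6), np.float64(11.1)), (np.float64(-11.3), np.float64(11.1)), (np.float64(10.9), np.float64(11.1)), (np.float64(13.2), np.float64(11.1))]
ball side [350.95266932 301.6908076 ] wrist [327.44870496 303.85329913]
w
s
[[33 33 33 33 33 30 31 33 32 33 
[... 1094 characters left out ...]
90 78 52 29 28 28 28 29 29
  29 29]
 [33 33 32 31 31 31 34 58 80 82 79 83 85 85 88 85 66 39 28 28 30 30 30 31
  31 31]
 [31 33 32 32 31 31 32 39 59 72 77 80 83 81 79 69 49 31 28 32 30 31 31 29
  31 30]
 [31 33 32 32 31 31 30 32 42 56 64 69 71 67 60 47 33 28 31 31 30 29 31 30
  29 30]
 [33 33 33 32 33 32 31 30 32 35 42 47 47 43 35 31 28 30 32 31 30 32 31 30
  29 32]
 [33 32 32 32 32 32 31 32 32 31 31 31 31 31 30 30 29 31 30 32 31 32 31 31
  30 31]
 [33 33 32 32 33 32 33 33 32 32 31 31 31 31 31 31 31 31 30 32 32 31 31 31
  30 31]
 [33 32 34 31 33 34 32 32 32 32 32 31 32 31 31 31 31 32 31 32 31 30 31 30
  31 31]
 [32 34 34 35 33 32 33 32 31 34 31 33 33 32 31 32 30 30 32 32 30 31 32 31
  30 30]]
```

In the side crop the finger bars end near (349,303) and (360,299), beside the ball's upper half. Both views put the tips near z≈28 mm, so the real tips are well behind the reported TCP. I'll feel down further in small steps and watch the force.

Emit:
move_arm:
  motion:
    - [3.6,0,0,0,0]
    - [3.6,0,0,0,0]
    - [3.6,0,0,0.3,0]
    - [3.6,0,0,0.2,0]
    - [3.6,0,0,0,0]

```text
time: 9.02
eef_pos: [458.1, -224.7, -0.5]
ee_rot: [[0.182, 0.983, -0.0], [0.983, -0.182, 0.0], [0.0, -0.0, -1.0]]
contact_force: [0.6, 0.3, 1.0]
finger_gap: 36.1
gripper_force: 0.0
```

Emit:
move_arm:
  motion:
    - [2,0,0,0,0]
    - [2,0,0,0,0]
    - [2,0,0,0,0]
    - [2,0,0,0,0]

```text
time: 9.52
eef_pos: [458.3, -224.8, -0.1]
ee_rot: [[0.182, 0.983, 0.0], [0.983, -0.182, -0.0], [-0.0, 0.0, -1.0]]
contact_force: [-1.2, 0.3, 1.1]
finger_gap: 20.6
gripper_force: 26.4
```

Contact came at a gap of 20.6, which puts the tips about 7 mm above the ball's centre, at z≈26. I'll go 11 mm lower.

Emit:
move_arm:
  motion:
    - [3.6,0,0,0,0]
    - [3.6,0,0,0,0]
    - [3.6,0,0,0.4,0]
    - [3.6,0,0,0.4,0]
    - [3.6,0,0,0.3,0]
    - [3.6,0,0,0,0]

```text
time: 10.28
eef_pos: [458.2, -224.7, -11.4]
ee_rot: [[0.182, 0.983, -0.0], [0.983, -0.182, 0.0], [0.0, -0.0, -1.0]]
contact_force: [0.3, 0.1, -0.9]
finger_gap: 36.3
gripper_force: 0.0
```

Emit:
move_arm:
  motion:
    - [2,0,0,0,0]
    - [2,0,0,0,0]
    - [2,0,0,0,0]
    - [2,0,0,0,0]

```text
time: 10.78
eef_pos: [458.8, -225.0, -10.3]
ee_rot: [[0.182, 0.983, 0.001], [0.983, -0.182, -0.001], [-0.0, 0.001, -1.0]]
contact_force: [-1.3, -0.3, 6.1]
finger_gap: 22.6
gripper_force: 35.9
```

Emit:
move_arm:
  grip_force: 50
  motion:
    - [2,0,0,0,0]
    - [2,0,0,-0.5,0]
    - [2,0,0,-1,0]
    - [2,0,0,-1.5,0]
    - [2,0,0,0,0]
    - [2,0,0,0,0]

```text
time: 11.52
eef_pos: [458.3, -224.8, 18.8]
ee_rot: [[0.182, 0.983, 0.0], [0.983, -0.182, -0.0], [-0.0, 0.0, -1.0]]
contact_force: [-0.4, 0.2, -0.8]
finger_gap: 22.3
gripper_force: 49.0
```

Run:
```python
from h import *
c=snap('wrist','w5'); o=manip.get_obs(); print(o['eef_pos'],o['finger_gap'],o['gripper_force'],o['contact_force'])
d=snap('side','s5')['img'][240:330,310:410]
out=np.zeros((450,800,3),np.uint8); out[:,:400]=cv2.resize(c['img'][220:400,250:410],(400,450)); out[:360,400:]=cv2.resize(d,(400,360),interpolation=cv2.INTER_CUBIC)
cv2.imwrite('pics/w5o.png',out[:,:,::-1])
```

```text
[ 458.11251899 -224.70657138   18.51628747] 21.817251999369777 48.96706402301788 [ 0.44454891  0.00885934 -0.32075212]
```

View pics/w5o.png

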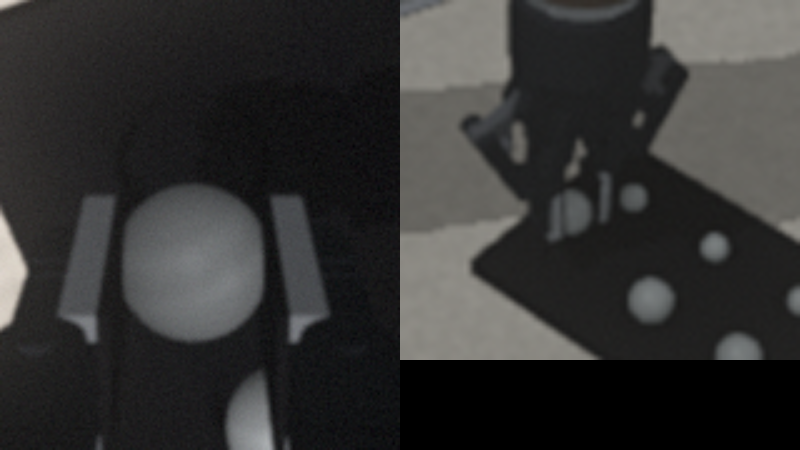

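The ball is held. In the wrist crop it sits between the pads at (193,262), and its well is empty underneath. Next I'll work out its offset from the TCP and the shifts to the cup.

```bash
cat >> h.py <<'E'
C=np.array([502.5,87.8]);a=np.radians(-10.75);CX=np.array([np.cos(a),np.sin(a)]);CY=np.array([-CX[1],CX[0]])
cups={'A':C+25*CX-25*CY,'B':C-25*CX+25*CY,'C':C-25*CX-25*CY,'D':C+25*CX+25*CY}
def togo(goal,off=(0,0)):
    o=manip.get_obs(); R=o['ee_rot']; d=np.r_[np.array(goal)-o['eef_pos'][:2],0]; s=R.T@d; print('pos',o['eef_pos'].round(1),'shift x,y mm',(s[:2]-np.array(off)).round(1))
E
python3 - <<'E'
from h import *
c=dict(np.load('pics/w5.npz')); o=manip.get_obs()
for z in(45,48.5,52):
    p=ray(c,327.2,324.8,z); print(z,(o['ee_rot'].T@(p-o['eef_pos'])).round(1))
print(cups)
for k in 'ABC': print(k); togo(cups[k],(1,0))
E
```

```text
45 [ -2.3   0.1 -26.6]
48.5 [ -0.2   0.1 -30.1]
52 [  1.9   0.1 -33.6]
{'A': array([522.39815904,  58.57563916]), 'B': array([482.60184096, 117.02436084]), 'C': array([473.27563916,  67.90184096]), 'D': array([531.72436084, 107.69815904])}
A
pos [ 458.  -224.6   18.4] shift x,y mm [289.2  11.7]
B
pos [ 458.  -224.6   18.4] shift x,y mm [339.4 -38.1]
C
pos [ 458.  -224.6   18.4] shift x,y mm [289.4 -38.3]
```

Emit:
move_arm:
  motion:
    - [2,0,0,-2.1,0]
    - [2,0,0,-2.1,0]
    - [2,4.24,-0.48,0,0]
    - [2,4.24,-0.48,0,0]
    - [2,4.24,-0.48,0,0]
    - [2,4.24,-0.48,0,0]
    - [2,4.24,-0.48,0,0]
    - [2,4.24,-0.48,0,0]
    - [2,4.24,-0.48,0,0]
    - [2,4.24,-0.48,0,0]
    - [2,0,0,0,0]
    - [2,0,0,0,0]

```text
time: 13.12
eef_pos: [482.0, 115.5, 60.4]
ee_rot: [[0.182, 0.983, -0.001], [0.983, -0.182, -0.0], [-0.001, -0.001, -1.0]]
contact_force: [0.4, -0.1, -0.5]
finger_gap: 21.8
gripper_force: 49.1
```

Run:
```python
from h import *
togo(cups['B'],(0.5,0)); o=manip.get_obs(); print(o['finger_gap'],o['gripper_force'])
c=snap('wrist','w6'); im=c['img'].copy()
for k in cups:
  for r in(17.5,22.5):
    cv2.polylines(im,[np.int32([proj(c,[cups[k][0]+r*np.cos(t),cups[k][1]+r*np.sin(t),50]) for t in np.linspace(0,6.28,60)])],True,(255,0,0),1)
d=snap('side','s6')['img'][170:260,230:330]
out=np.zeros((450,800,3),np.uint8); out[:,:400]=cv2.resize(im[150:420,200:440],(400,450)); out[:360,400:]=cv2.resize(d,(400,360),interpolation=cv2.INTER_CUBIC)
cv2.imwrite('pics/w6o.png',out[:,:,::-1])
```

```text
pos [482.  115.5  60.4] shift x,y mm [1.1 0.3]
21.814844630058435 49.05556261539459
```

View pics/w6o.png

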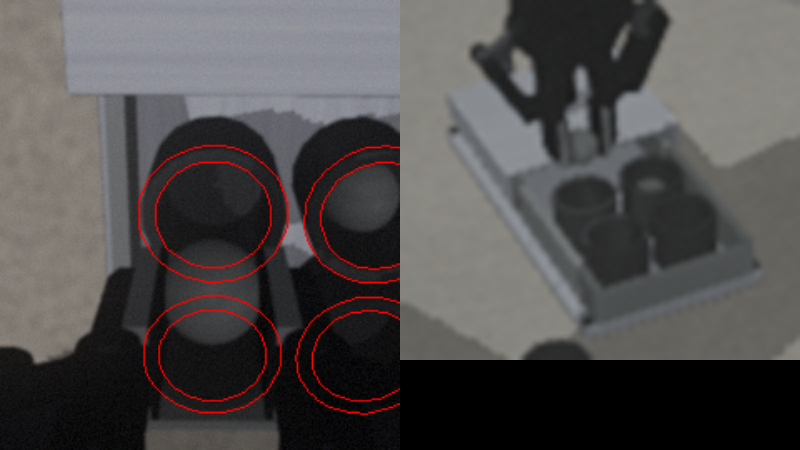

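The ball is held above cup B and the overlay matches the rims (B's mouth is at about (213,215) in the crop). I'll lower to just above the mouth and release.

Emit:
move_arm:
  motion:
    - [2,0.1,0,1.3,0]
    - [2,0,0,1,0]
    - [2,0,0,0.3,0]
    - [2,0,0,0,0]
    - [2,0,0,0,0]

```text
time: 13.85
eef_pos: [482.7, 116.7, 35.1]
ee_rot: [[0.182, 0.983, 0.0], [0.983, -0.182, 0.0], [0.0, 0.0, -1.0]]
contact_force: [-0.2, 0.2, -0.7]
finger_gap: 22.0
gripper_force: 49.1
```

Emit:
move_arm:
  motion:
    - [4,0,0,0,0]
    - [4,0,0,0,0]
    - [4,0,0,0,0]
    - [4,0,0,-3,0]
    - [4,0,0,-3,0]
    - [4,0,0,0,0]

```text
time: 14.6
eef_pos: [483.8, 117.0, 97.2]
ee_rot: [[0.182, 0.983, 0.004], [0.983, -0.182, 0.001], [0.002, 0.004, -1.0]]
contact_force: [-0.1, -0.3, 0.1]
finger_gap: 40.2
gripper_force: 0.0
```

Run:
```python
from h import *
togo((467.6,-283.1),(1,0)); 
c=snap('wrist','w7'); print(proj(c,[*cups['B'],30.5]),proj(c,[*cups['D'],30.5]))
g=cv2.cvtColor(c['img'],cv2.COLOR_RGB2GRAY)
for k in 'BD':
    u,v=np.int32(proj(c,[*cups[k],30.5]).round()); print(k,[[int(g[v+j,u+i]) for i in range(-24,25,6)] for j in range(-18,19,6)])
```

```text
pos [483.8 117.   97.2] shift x,y mm [-397.4   57. ]
[324.97663566 246.44512849] [402.45810629 246.67840793]
B [[35, 45, 47, 52, 45, 48, 50, 47, 29], [51, 48, 51, 79, 76, 67, 56, 41, 48], [43, 40, 83, 88, 92, 88, 66, 41, 39], [34, 56, 94, 101, 100, 93, 82, 56, 27], [31, 46, 89, 103, 99, 100, 78, 47, 27], [27, 28, 83, 94, 97, 84, 69, 36, 20], [30, 24, 26, 68, 77, 59, 28, 22, 24]]
D [[24, 30, 31, 30, 37, 41, 28, 27, 31], [23, 32, 33, 55, 62, 63, 53, 33, 23], [32, 35, 54, 62, 65, 71, 68, 35, 19], [40, 50, 55, 64, 72, 68, 67, 44, 17], [31, 43, 54, 61, 74, 71, 79, 33, 29], [30, 32, 56, 60, 60, 63, 54, 29, 20], [31, 19, 22, 56, 71, 45, 23, 23, 17]]
```

The bright disc in cup B at pixel (325,247) matches the one in D, so the ball is in. On to ball 2.

Emit:
move_arm:
  motion:
    - [3.8,-4.97,0.71,0,0]
    - [3.8,-4.97,0.71,0,0]
    - [3.8,-4.97,0.71,0,0]
    - [3.8,-4.97,0.71,0,0]
    - [3.8,-4.97,0.71,0,0]
    - [3.8,-4.97,0.71,0,0]
    - [3.8,-4.97,0.71,0,0]
    - [3.8,-4.97,0.71,0,0]
    - [3.8,0,0,2,0]
    - [3.8,0,0,1,0]
    - [3.8,0,0,0,0]
    - [3.8,0,0,0,0]

```text
time: 16.15
eef_pos: [466.2, -284.1, 65.2]
ee_rot: [[0.181, 0.983, 0.0], [0.983, -0.181, -0.0], [-0.0, 0.0, -1.0]]
contact_force: [0.2, -0.3, -0.2]
finger_gap: 38.0
gripper_force: 0.0
```

Run:
```python
from h import *
togo((467.6,-283.1),(0.5,0))
```

```text
pos [ 466.2 -284.1   65.2] shift x,y mm [0.7 1.2]
```

Emit:
move_arm:
  motion:
    - [3.6,0.07,0.12,2,0]
    - [3.6,0,0,2,0]
    - [3.6,0,0,2,0]
    - [3.6,0,0,1,0]
    - [3.6,0,0,0.5,0]
    - [3.6,0,0,0,0]
    - [3.6,0,0,0,0]

```text
time: 17.02
eef_pos: [467.6, -284.3, -9.5]
ee_rot: [[0.182, 0.983, 0.001], [0.983, -0.182, -0.001], [-0.0, 0.001, -1.0]]
contact_force: [0.8, 0.6, -0.1]
finger_gap: 36.0
gripper_force: 0.0
```

Emit:
move_arm:
  grip_force: 50
  motion:
    - [2,0,0,0,0]
    - [2,0,0,0,0]
    - [2,0,0,0,0]
    - [2,0,0,0,0]
    - [2,0,0,-1,0]
    - [2,0,0,-2,0]
    - [2,0,0,-2,0]
    - [2,0,0,-2,0]
    - [2,0,0,0,0]

```text
time: 18.15
eef_pos: [468.0, -284.6, 61.4]
ee_rot: [[0.182, 0.983, 0.002], [0.983, -0.182, -0.001], [-0.001, 0.002, -1.0]]
contact_force: [0.1, 0.1, -1.0]
finger_gap: 21.3
gripper_force: 49.0
```

Run:
```python
from h import *
for k in 'AC': togo(cups[k],(0.5,0))
```

```text
pos [ 468.  -284.6   61.4] shift x,y mm [346.8  -9.1]
pos [ 468.  -284.6   61.4] shift x,y mm [347.  -59.1]
```

Emit:
move_arm:
  motion:
    - [2,4.34,-0.74,0,0]
    - [2,4.34,-0.74,0,0]
    - [2,4.34,-0.74,0,0]
    - [2,4.34,-0.74,0,0]
    - [2,4.34,-0.74,0,0]
    - [2,4.34,-0.74,0,0]
    - [2,4.34,-0.74,0,0]
    - [2,4.34,-0.74,0,0]
    - [2,0,0,0,0]
    - [2,0,0,0,0]

```text
time: 19.4
eef_pos: [471.8, 67.9, 59.1]
ee_rot: [[0.182, 0.983, -0.001], [0.983, -0.182, -0.0], [-0.001, -0.001, -1.0]]
contact_force: [0.1, -0.7, -0.2]
finger_gap: 21.9
gripper_force: 49.0
```

Run:
```python
from h import *
togo(cups['C'],(0.5,0)); o=manip.get_obs(); print(o['finger_gap'],o['gripper_force'])
c=snap('wrist','w8'); g=cv2.cvtColor(c['img'],cv2.COLOR_RGB2GRAY)
m=(g>62).astype(np.uint8); m[:,:298]=0;m[:,357:]=0;m[:270]=0;m[380:]=0
n,l,s,ce=cv2.connectedComponentsWithStats(m)
for i in range(1,n):
  if s[i,4]>200: print(s[i],ce[i])
```

```text
pos [471.8  67.9  59.1] shift x,y mm [-0.2  1.4]
21.857348304122773 49.04102146625519
[ 298  301   59   79 3811] [327.79926528 343.90055104]
```

Emit:
move_arm:
  motion:
    - [2,0,0.14,1.2,0]
    - [2,0,0,1,0]
    - [2,0,0,0.2,0]
    - [2,0,0,0,0]
    - [2,0,0,0,0]

```text
time: 20.08
eef_pos: [473.8, 67.8, 36.1]
ee_rot: [[0.182, 0.983, 0.0], [0.983, -0.182, 0.0], [0.0, 0.0, -1.0]]
contact_force: [0.6, 0.7, -1.1]
finger_gap: 21.9
gripper_force: 49.0
```

Emit:
move_arm:
  motion:
    - [4,0,0,0,0]
    - [4,0,0,0,0]
    - [4,0,0,0,0]
    - [4,0,0,-3,0]
    - [4,0,0,-3,0]
    - [4,0,0,0,0]

```text
time: 20.82
eef_pos: [475.0, 68.0, 98.1]
ee_rot: [[0.182, 0.983, 0.004], [0.983, -0.182, 0.001], [0.001, 0.004, -1.0]]
contact_force: [0.0, 0.6, -0.4]
finger_gap: 39.9
gripper_force: 0.0
```

Run:
```python
from h import *
togo((475.7,-343.3),(0.5,0)); 
c=snap('wrist','w9')
g=cv2.cvtColor(c['img'],cv2.COLOR_RGB2GRAY)
for k in 'CB':
    u,v=np.int32(proj(c,[*cups[k],30.5]).round()); print(k,u,v,[[int(g[v+j,u+i]) for i in range(-24,25,6)] for j in range(-18,19,6)])
```

```text
pos [475.   68.   98.1] shift x,y mm [-404.8   75.7]
C 324 246 [[31, 49, 52, 47, 50, 44, 48, 42, 21], [52, 45, 58, 86, 81, 74, 65, 44, 45], [50, 44, 87, 105, 106, 90, 76, 52, 44], [40, 48, 92, 112, 109, 98, 92, 67, 31], [32, 39, 97, 113, 114, 107, 89, 56, 25], [34, 32, 85, 102, 106, 94, 76, 30, 29], [32, 32, 28, 54, 76, 57, 32, 28, 28]]
B 325 168 [[51, 38, 38, 69, 75, 62, 35, 35, 46], [37, 43, 88, 98, 100, 92, 71, 39, 28], [42, 63, 104, 111, 110, 94, 80, 58, 34], [35, 79, 105, 120, 115, 109, 91, 65, 35], [39, 78, 103, 114, 108, 103, 86, 52, 32], [37, 42, 92, 101, 99, 91, 75, 34, 24], [30, 33, 42, 79, 80, 67, 49, 38, 30]]
```

Emit:
move_arm:
  motion:
    - [3.8,-5.06,0.96,0,0]
    - [3.8,-5.06,0.96,0,0]
    - [3.8,-5.06,0.96,0,0]
    - [3.8,-5.06,0.96,0,0]
    - [3.8,-5.06,0.96,0,0]
    - [3.8,-5.06,0.96,0,0]
    - [3.8,-5.06,0.96,0,0]
    - [3.8,-5.06,0.96,0,0]
    - [3.8,0,0,2,0]
    - [3.8,0,0,1,0]
    - [3.8,0,0,0,0]
    - [3.8,0,0,0,0]

```text
time: 22.38
eef_pos: [475.7, -343.7, 66.3]
ee_rot: [[0.181, 0.983, 0.0], [0.983, -0.181, -0.0], [-0.0, 0.0, -1.0]]
contact_force: [0.4, -0.3, 0.4]
finger_gap: 38.1
gripper_force: 0.0
```

Run:
```python
from h import *
togo((475.7,-343.3),(0.5,0))
```

```text
pos [ 475.7 -343.7   66.3] shift x,y mm [-0.1 -0.1]
```

Emit:
move_arm:
  motion:
    - [3.6,0,0,2,0]
    - [3.6,0,0,2,0]
    - [3.6,0,0,2,0]
    - [3.6,0,0,1.1,0]
    - [3.6,0,0,0.5,0]
    - [3.6,0,0,0,0]
    - [3.6,0,0,0,0]

```text
time: 23.25
eef_pos: [475.8, -344.5, -9.4]
ee_rot: [[0.182, 0.983, 0.001], [0.983, -0.182, -0.001], [-0.001, 0.001, -1.0]]
contact_force: [0.3, 0.6, 0.8]
finger_gap: 36.0
gripper_force: 0.0
```

Emit:
move_arm:
  motion:
    - [2,0,0,0,0]
    - [2,0,0,0,0]
    - [2,0,0,0,0]
    - [2,0,0,0,0]
    - [2,0,0,-1,0]
    - [2,0,0,-2,0]
    - [2,0,0,-2,0]
    - [2,0,0,-2,0]
    - [2,0,0,0,0]

```text
time: 24.38
eef_pos: [476.1, -344.7, 61.4]
ee_rot: [[0.182, 0.983, 0.002], [0.983, -0.182, -0.002], [-0.001, 0.002, -1.0]]
contact_force: [0.9, 0.8, -0.8]
finger_gap: 21.9
gripper_force: 49.0
```

Run:
```python
from h import *
togo(cups['A'],(0.5,0))
```

```text
pos [ 476.1 -344.7   61.4] shift x,y mm [404.5 -28. ]
```

Emit:
move_arm:
  motion:
    - [2,5.06,-0.34,0,0]
    - [2,5.06,-0.34,0,0]
    - [2,5.06,-0.34,0,0]
    - [2,5.06,-0.34,0,0]
    - [2,5.06,-0.34,0,0]
    - [2,5.06,-0.34,0,0]
    - [2,5.06,-0.34,0,0]
    - [2,5.06,-0.34,0,0]
    - [2,0,0,0,0]
    - [2,0,0,0,0]
    - [2,0,0,0,0]

```text
time: 25.75
eef_pos: [522.2, 57.8, 59.4]
ee_rot: [[0.184, 0.983, -0.001], [0.983, -0.184, -0.0], [-0.0, -0.001, -1.0]]
contact_force: [0.1, -0.1, -0.4]
finger_gap: 21.8
gripper_force: 49.0
```

Run:
```python
from h import *
togo(cups['A'],(0.5,0))
```

```text
pos [522.2  57.8  59.4] shift x,y mm [0.3 0.1]
```

Emit:
move_arm:
  motion:
    - [2,0.03,0,1.2,0]
    - [2,0,0,1,0]
    - [2,0,0,0.2,0]
    - [2,0,0,0,0]
    - [2,0,0,0,0]

```text
time: 26.38
eef_pos: [522.7, 59.1, 36.1]
ee_rot: [[0.182, 0.983, 0.0], [0.983, -0.182, 0.0], [0.0, 0.0, -1.0]]
contact_force: [0.2, -0.2, -0.5]
finger_gap: 21.8
gripper_force: 49.0
```

Emit:
move_arm:
  motion:
    - [4,0,0,0,0]
    - [4,0,0,0,0]
    - [4,0,0,0,0]
    - [4,0,0,-3,0]
    - [4,0,0,-3,0]
    - [4,0,0,-2,0]
    - [4,0,0,-2,0]
    - [4,0,0,0,0]
    - [4,0,0,0,0]

```text
time: 27.5
eef_pos: [522.2, 59.1, 134.9]
ee_rot: [[0.182, 0.983, -0.001], [0.983, -0.182, -0.0], [-0.0, -0.001, -1.0]]
contact_force: [0.2, -0.3, 0.6]
finger_gap: 40.3
gripper_force: 0.0
```

Run:
```python
from h import *
c=snap('wrist','w10')
g=cv2.cvtColor(c['img'],cv2.COLOR_RGB2GRAY)
for k in cups: print(k,cups[k].round(1))
m=((g>80)).astype(np.uint8)
for k in cups:
    u,v=np.int32(proj(c,[*cups[k],30.5]).round()); w=g[v-20:v+21,u-20:u+21].astype(np.uint8)
    n,l,s,ce=cv2.connectedComponentsWithStats((w>np.median(w)*.5+w.max()*.25).astype(np.uint8))
    i=1+np.argmax(s[1:,4]); p=ray(c,*(ce[i]+[u-20,v-20]),34); print(k,s[i],w.max(),(p[:2]-cups[k]).round(1))
# knob: top face
b=(g<40).astype(np.uint8)
for lam in (115,125,135): print(lam,proj(c,[*(C+lam*CY),84.5]).round())
n,l,s,ce=cv2.connectedComponentsWithStats(b[:140])
for i in range(1,n):
    if 200<s[i,4]<4000: print(s[i],ce[i],ray(c,*ce[i],75).round(1),((ray(c,*ce[i],75)[:2]-C)@np.c_[CX,CY]).round(1))
t=dict(np.load('pics/top0.npz'));print('top',((ray(t,202.97,242.42,80)[:2]-C)@np.c_[CX,CY]).round(1))
cv2.imwrite('pics/w10.png',c['img'][:,:,::-1])
togo(C+125*CY)
```

```text
A [522.4  58.6]
B [482.6 117. ]
C [473.3  67.9]
D [531.7 107.7]
A [  4   4  32  31 777] 119 [0.4 1.7]
B [  3   3  33  34 875] 119 [-0.1  0.4]
C [  4   5  33  32 804] 116 [0.5 0.5]
D [  3   4  32  34 832] 125 [-1.   0.2]
115 [278. -14.]
125 [277. -38.]
135 [276. -63.]
[268   0  32  11 233] [283.85407725   3.64806867] [524.6 195.4  75. ] [  1.7 109.8]
top [  0.8 122.9]
pos [522.1  59.  134.7] shift x,y mm [149.7 -23.9]
```

View pics/w10.png

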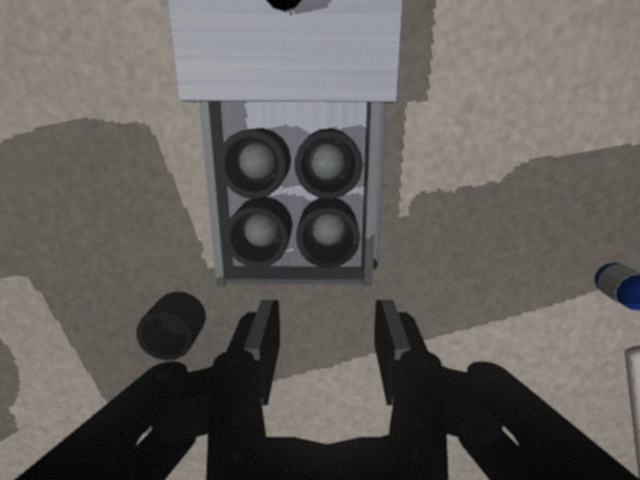

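All four cups hold a ball: (258,160), (327,160), (262,230) and (328,230). The cover is still open with the knob at the top edge, at slide ≈122. Next I'll take the knob.

Emit:
move_arm:
  motion:
    - [4.5,3.68,-0.6,0,0]
    - [4.5,3.68,-0.6,0,0]
    - [4.5,3.67,-0.6,0,0]
    - [4.5,3.67,-0.6,0,0]
    - [4.5,0,0,0,0]
    - [4.5,0,0,0,0]

```text
time: 28.3
eef_pos: [525.3, 207.6, 134.9]
ee_rot: [[0.182, 0.983, -0.001], [0.983, -0.182, -0.001], [-0.001, -0.001, -1.0]]
contact_force: [0.7, 0.2, -0.2]
finger_gap: 44.9
gripper_force: 0.0
```

Run:
```python
from h import *
togo(C+122*CY); c=snap('wrist','w11'); g=cv2.cvtColor(c['img'],cv2.COLOR_RGB2GRAY)
print([proj(c,[*(C+122*CY),z]).round(0) for z in (84.5,60)])
b=(g<38).astype(np.uint8); b[300:]=0
n,l,s,ce=cv2.connectedComponentsWithStats(b)
for i in range(1,n):
    if 200<s[i,4]<6000: print(s[i],ce[i],((ray(c,*ce[i],75)[:2]-C)@np.c_[CX,CY]).round(1))
```

```text
pos [525.3 207.6 134.9] shift x,y mm [ 0. -0.]
[array([327., 255.]), array([327., 242.])]
[ 310  228   36   43 1215] [327.87078189 249.25185185] [  0.4 122. ]
```

Emit:
move_arm:
  motion:
    - [4.5,0,0,3,0]
    - [4.5,0,0,3,0]
    - [4.5,0,0,2,0]
    - [4.5,0,0,1,0]
    - [4.5,0,0,0.2,0]
    - [4.5,0,0,0,0]
    - [4.5,0,0,0,0]

```text
time: 29.22
eef_pos: [526.1, 208.1, 44.7]
ee_rot: [[0.182, 0.983, 0.001], [0.983, -0.182, 0.0], [0.001, 0.001, -1.0]]
contact_force: [-0.0, -0.6, -0.7]
finger_gap: 44.9
gripper_force: 0.0
```

Emit:
move_arm:
  motion:
    - [1.8,0,0,0,0]
    - [1.8,0,0,0,0]
    - [1.8,0,0,0,0]
    - [1.8,0,0,0,0]
    - [1.8,0,0,0,0]

```text
time: 29.85
eef_pos: [525.9, 208.2, 44.5]
ee_rot: [[0.182, 0.983, 0.001], [0.983, -0.182, 0.0], [0.001, 0.001, -1.0]]
contact_force: [-1.1, 0.7, 6.2]
finger_gap: 22.0
gripper_force: 48.9
```

The knob is gripped. I'll slide the cover.

Emit:
move_arm:
  motion:
    - [1.8,-0.5,0,0,0]
    - [1.8,-1,0,0,0]
    - [1.8,-1.3,0,0,0]
    - [1.8,-1.3,0,0,0]
    - [1.8,-1.3,0,0,0]
    - [1.8,-1.3,0,0,0]
    - [1.8,-1.3,0,0,0]
    - [1.8,-1.3,0,0,0]
    - [1.8,-1.2,0,0,0]
    - [1.8,-0.8,0,0,0]
    - [1.8,-0.4,0,0,0]
    - [1.8,0,0,0,0]

```text
time: 31.35
eef_pos: [503.8, 92.8, 44.4]
ee_rot: [[0.182, 0.983, -0.0], [0.983, -0.182, 0.0], [0.0, -0.001, -1.0]]
contact_force: [-4.9, -0.5, 8.8]
finger_gap: 22.2
gripper_force: 49.3
```

Emit:
move_arm:
  motion:
    - [1.8,-0.2,0,0,0]
    - [1.8,-0.2,0,0,0]
    - [1.8,-0.1,0,0,0]
    - [1.8,0,0,0,0]

```text
time: 31.85
eef_pos: [503.0, 88.4, 44.4]
ee_rot: [[0.182, 0.983, -0.0], [0.983, -0.182, 0.001], [0.001, -0.001, -1.0]]
contact_force: [-5.3, 1.8, 7.2]
finger_gap: 21.7
gripper_force: 49.3
```

Run:
```python
from h import *
togo(C); print(manip.get_obs()['contact_force'])
```

```text
pos [503.   88.4  44.4] shift x,y mm [-0.7 -0.4]
[-5.25602673  1.83974039  7.16048216]
```

Emit:
move_arm:
  motion:
    - [1.8,-0.15,0,0,0]
    - [1.8,-0.15,0,0,0]
    - [1.8,0,0,0,0]

```text
time: 32.22
eef_pos: [502.9, 88.1, 44.5]
ee_rot: [[0.18, 0.984, 0.001], [0.984, -0.18, 0.006], [0.006, -0.001, -1.0]]
contact_force: [-2.0, 17.4, 4.2]
finger_gap: 22.4
gripper_force: 49.0
```

The tool stopped moving and the force rose to 17 N, so the cover is at its stop. I'll release, back off upward and check.

Emit:
move_arm:
  motion:
    - [1.8,0.3,0,0,0]
    - [4.5,0,0,0,0]
    - [4.5,0,0,0,0]
    - [4.5,0,0,0,0]
    - [4.5,0,0,-2,0]
    - [4.5,0,0,-4,0]
    - [4.5,0,0,-5,0]
    - [4.5,0,0,-5,0]
    - [4.5,0,0,0,0]
    - [4.5,0,0,0,0]

```text
time: 33.48
eef_pos: [503.5, 87.9, 203.2]
ee_rot: [[0.182, 0.983, -0.0], [0.983, -0.182, -0.0], [-0.0, -0.0, -1.0]]
contact_force: [-0.1, 0.4, -0.4]
finger_gap: 44.7
gripper_force: 0.0
```

Run:
```python
from h import *
togo(C); c=snap('wrist','w12'); g=cv2.cvtColor(c['img'],cv2.COLOR_RGB2GRAY)
b=(g<38).astype(np.uint8); b[320:]=0
n,l,s,ce=cv2.connectedComponentsWithStats(b)
for i in range(1,n):
    if 200<s[i,4]<6000: print(s[i],ce[i],((ray(c,*ce[i],75)[:2]-C)@np.c_[CX,CY]).round(1))
o=manip.get_obs();print(o['contact_force'],o['finger_gap'])
```

```text
pos [503.5  87.9 203.2] shift x,y mm [-0.3 -0.9]
[313 204  28  33 706] [326.31303116 220.29036827] [0.3 0.4]
[585 270  31  27 395] [597.48101266 281.14177215] [228.9 -51.7]
[ 198  285   52   35 1390] [225.13165468 304.55755396] [-86.5 -75.1]
[ 0.38869175  0.02708157 -1.06233166] 45.06212459280483
```

View pics/w12.png

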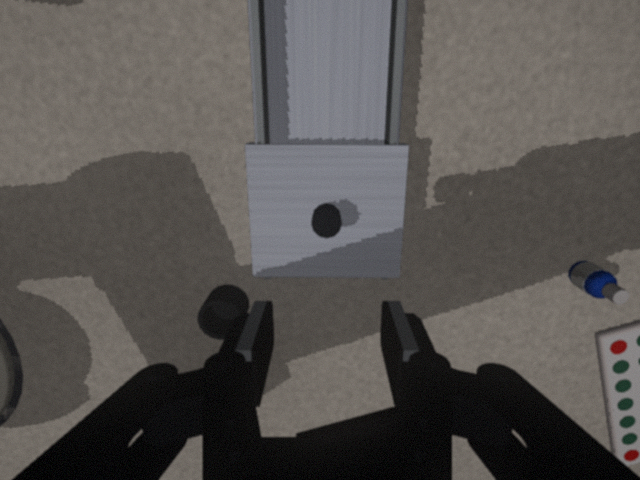

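The cover sits over all four cups with the knob at (326,220), which is within 0.5 mm of the carrier centre. It is shut and the gripper is clear, so I'm handing in.

```bash
python3 -c "
from bench import manip
print(manip.job_done())"
```

```text
the job is handed in; nothing more can be done
None
```

I put one large ball in each of the three empty cups, slid the cover shut to its stop (knob measured within about 0.5 mm of the carrier centre), and handed the job in at about 34 s; no verdict came back.

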